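# Load the ball chute and hold its gate open

### The arm

A 7-joint arm with a two-finger parallel gripper is mounted at the origin on the work surface. World frame = base frame: x ahead of the robot, y to its left, z up, the work surface at z = 0. Lengths are in m, angles in rad, forces in N, time in s.
With the tool pointing down it reaches from about 0.35 to 0.9 m from the base axis. Payload 8.1 kg.
Tool frame: the origin (TCP) lies at the very end of the fingers, on their centre line; the grasp point (between the pads) lies 19 mm behind it (hold_point_z is the distance from the TCP to the grasp point, in m); z points along the fingers, y is the line along which they close (so a half turn about z gives the same grasp; the last joint's range is limited). The gripper opens to 85 mm and grips with 20 to 120 N. Pads are 22 mm wide; open, the fingers measure 114 mm over their backs; the gripper's body (76 mm by 85 mm) begins 54 mm behind the grasp point. The pads swing forward as they close: fully open they stand 13 mm farther back than shut.
Start: joints at [1.13, 0.434, 0.025, 1.573, -0.012, 1.134, -0.075], TCP at [0.207, -0.59, 0.231] pointing down, gripper open.
Joint ranges: [-2.62, 2.62], [-0.44, 2.09], [-1.27, 1.32], [0.08, 2.57], [-1.32, 4.46], [0.12, 2], [-2.74, 2.74]. Speed limits (rad/s): [2.22, 2.22, 3.01, 3.01, 3.14, 3.14, 3.14].

### API

Orientations are given as a rotation vector (axis times angle).
In Python, from rig import * gives the robot as it stands. Calls block until the motion is done:
- goto(position, orientation): joint-space move of the TCP to a pose.
- servo_line(position, max_speed=0.15, ori=None, guard=None): straight line of the TCP; ori=None keeps the orientation; max_speed is the mean speed in m/s. With guard (N) it stops when the force on the tool has changed by that much, and returns True; else False.
- move_j(angles): joint-space move.
- gripper_to(opening, strength=None): finger opening in m; strength is the grip in N (None keeps the last); returns when the fingers have stopped.
- sleep(seconds).
- solve_ik(position, orientation): joint angles nearest the present ones, or None.
- observe(): the state.
- camera(name): name is "side" or "top" or "wrist"; returns a dict with "img" (384x512x3 uint8, red, green, blue), "mtx" (3x3 intrinsics, pixels), "k1" (the pictures are not rectified: a ray, as slopes to the right and down, at radius r is drawn at 1 + k1 r^2 times it, then the intrinsics apply), "camera_from_world" (4x4, takes a point from world to camera coordinates); the wrist camera has in their place "mount" (4x4, takes a point from camera to tool coordinates, whose origin is the TCP and whose axes are the flange's). Camera axes: x right, y up, looking along -z (the intrinsics and any distortion apply to the point x, -y, -z); pixel columns grow to the right and rows downward; lengths in m; the calibration is good to about 2 mm. A picture is of the moment at which its call begins: read the wrist's pose just before it. There is no depth.
A pose or a line that the arm cannot do raises Unreachable and nothing moves.
- finish_job(): hands the job in; it is judged then, once.
Trained networks look in the newest picture that a camera, given by its name, has taken for a name from the list of things; names that differ only in an ending like _2 or _b are one class to them, and where a whole thing is asked for, a point or a joint stands for the part that bears it (a point fixed in the world has none). Each returns a list of dicts, best first, with "conf" (0 to 1); they miss things now and then, are a little off and sometimes report something else, mostly with a low value. They report only what shows in the picture. A call takes as long as a camera call.
- cut_out(camera, name): "pixels" (384x512 bool, what is visible of it) and "bbox" ([left, top, right, bottom] in pixels, round what is visible of it).
The state is a dict: "time": time; "joints": joint angles; "joint_velocities": joint speeds; "joint_torque": joint torques, N m; "tcp_pos": TCP position; "tool_rot": TCP orientation; "ft_force": force on the tool from outside, world axes, zero at the start; "torque": the same for the moment, N m; "grip_width": finger opening in m; "grasp_force": force on a finger pad.
Only numpy, scipy, OpenCV 4.12 (cv2) and the standard library are available. Lean on these libraries where they do the work, as an engineer would, in place of code of your own. Each camera call takes 0.05 s, during which the arm holds its last target. There are 200 camera calls.

### The job

Use the scoop to lift at least three of the four steel balls out of the trough and tip them into the hopper at the high end of the ball chute while the chute's sprung gate plunger is still shut, never touching a ball with the fingers. Stand the scoop back down upright on the bench, then pull the plunger back all the way by its knob so that at least three balls run down into the catch tray, and finish while still holding the plunger fully back against its spring. Do not disturb the other things on the bench.

Things in the scene. Friction and masses are not known exactly. Their poses are not given: they have to be found in the camera images.
- chute: Fixed plywood and aluminium ball chute, 420 mm long along its own y axis. Origin on the bench under the gate, z up. Open hopper at the high +y end, then the gate, then a channel falling 12 degrees towards -y into an open catch tray. The plunger with its black knob sticks out of its -x side.
- hopper_mouth (a point): Middle of the hopper's open top, at chute x 0, y 95, z 105 mm. Hopper inside: x -55 to 55, y 70 to 172 mm, narrowing below y = 70 to the 50 mm wide channel at y = 20. Floor z = 63 mm at y = 70, 84 mm at y = 172. Front wall (-x side, outer face x = -60) stands 35 mm, back wall (+x) 75 mm above the floor: the front wall's top is at z = 98 mm at y = 70 and 119 mm at y = 172.
- gate (a point): Where the gate pin (9 mm diameter steel) crosses the channel, 12 mm above its floor, chute x 0, y -3, z 60 mm. A clear bridge 22 mm wide spans the channel over it, top at z = 86 mm. Channel walls are 35 mm high.
- tray_middle (a point): Middle of the catch tray's floor: chute x 0, y -182, z 6 mm. Tray inside: x -55 to 55, y -242 to -122 mm, walls to z = 55 mm (14 mm on the channel side).
- plunger (a joint): Travel of the sprung gate plunger in m: 0 = shut (pin across the channel, its tip 6 mm deep in the seat hole of the far wall), 0.050 = tip just out of the channel, 0.058 = stop, fully back. It slides level, towards the chute's -x. The spring pushes it shut with 4 N at 0 and 8.6 N at the stop.
- plunger_grip (a point): Middle of the plunger's round black knob barrel (moves with it), when shut at chute x -95, y -3, z 60 mm. Barrel 18 mm in diameter, 50 mm long along chute x, 25 mm each side of this point; on its -x end a flange 32 mm in diameter, 7 mm thick that fingers can pull against; when shut its other end meets the fixed 20 mm housing. Pinch from above, closing along chute y.
- trough: Fixed open-topped aluminium trough with the balls. Origin on the bench, z up. Inside 84 mm wide (y), x -130 to 80 mm, side walls 60 mm high, no wall at the -x end. Floor falls 6 degrees towards +x: z = 30 mm at x = -130, 12 mm at x = 40; from there it turns up at 52 degrees to z = 63 mm at x = 80. The balls lie at the lowest part.
- trough_low (a point): Lowest line of the trough's floor, middle of its width: trough x 40, y 0, z 12 mm.
- scoop: Loose aluminium scoop, about 140 g, standing on the bench. Origin on the pan's underside below the grip; z up, open mouth to +x. Pan 1.6 mm thick, 74 mm wide (y), x -21 (back wall) to 65 mm (front lip, no wall); side walls 26 mm high, x -20 to 50 mm. Upright black grip over the origin: 30 mm in x, 18 mm in y, z 48 to 98 mm; pinch across y from above. Balls fit under the grip.
- ball1: Loose plain steel ball, 22 mm in diameter, 43 g, one of four alike. Origin at its centre.
- ball2: Loose plain steel ball, 22 mm in diameter, 43 g, one of four alike. Origin at its centre.
- ball3: Loose plain steel ball, 22 mm in diameter, 43 g, one of four alike. Origin at its centre.
- ball4: Loose plain steel ball, 22 mm in diameter, 43 g, one of four alike. Origin at its centre.
- jar: Small closed jar, 48 mm wide, 65 mm high, standing on the bench between trough and chute; bystander. Origin under its middle.
- spool: Solder spool standing on end, 54 mm wide, 36 mm high, on the robot's side of the chute; bystander. Origin under its middle.
- cutters: Side cutters with red and blue grips lying at the left, 130 mm long, 14 mm high; bystander. Origin at the pivot.
- pliers: Pliers with yellow and blue grips lying at the right, 130 mm long, 14 mm high; bystander. Origin at the pivot.
- screwdriver: Screwdriver lying at the near left; bystander.

How it is judged:
By the outcome, as a careful person would: the job done as asked, in the order asked, and still so for the second after the job is handed in, while the arm keeps its last pose, push and grip.
It also fails if it takes over 72 s, if anything falls off the work surface, if the arm or the gripper's body presses on something with over 40 N, if the wrist force passes 120 N, or if a joint passes its speed limit or range.

## Working session

There is one attempt and no reset: what is moved stays moved. The work goes in short steps, each a Python script; the robot and the scene stay as the last script left them, time stands still between calls to the robot, and variables do not carry over. Pictures are saved under pics/ and viewed, at most 10 in all, crops included, and the job is handed in when it is done.

```bash
ls; mkdir -p pics
python3 - <<'E'
from rig import *
import cv2,numpy as np
s=observe(); print(s['time'],s['tcp_pos'],s['tool_rot'],s['ft_force'],s['grip_width'])
ims=[]
for n in ['side','top']:
    c=camera(n); print(n,c['mtx'].tolist(),c['k1'],np.round(c['camera_from_world'],3).tolist())
    cv2.imwrite(f'pics/{n}0.png',cv2.cvtColor(c['img'],cv2.COLOR_RGB2BGR))
    for t in ['chute','trough','scoop','ball1','jar','spool','plunger']:
        print(n,t,[(round(d['conf'],2),d['bbox'],np.round(np.argwhere(d['pixels']).mean(0)[::-1],1).tolist()) for d in cut_out(n,t)[:5]])
c=camera('wrist');print(c['mount'].tolist(),c['mtx'].tolist(),c['k1'])
E
```

```text
pics
rig.py
0.0 [ 0.20691364 -0.58922049  0.23052024] [-3.09539741e+00 -5.27708835e-01  6.15861289e-04] [ 0.14694282 -0.16589988  0.02002844] 0.085548842740796
side [[438.6803653547939, 0.0, 258.8205180970049], [0.0, 438.6803653547939, 189.72627242153007], [0.0, 0.0, 1.0]] -0.04706003538304724 [[0.733, -0.68, -0.017, -0.319], [0.344, 0.351, 0.871, -0.254], [-0.586, -0.644, 0.491, -1.265], [0.0, 0.0, 0.0, 1.0]]
side chute [(0.7, [280.9, 169.5, 415.5, 268.2], [324.0, 215.6])]
side trough [(0.94, [195.9, 159.6, 247.6, 193.2], [222.6, 176.0]), (0.38, [259.8, 212.2, 274.4, 230.8], [269.0, 222.0])]
side scoop [(0.78, [224.6, 180.5, 253.5, 213.1], [236.7, 200.9]), (0.39, [260.1, 215.9, 277.0, 229.1], [268.8, 222.3])]
side ball1 []
side jar [(0.74, [195.7, 159.0, 247.1, 193.0], [223.1, 175.8]), (0.46, [272.5, 172.8, 288.8, 190.3], [281.9, 179.3])]
side spool [(0.8, [259.8, 213.6, 277.7, 231.9], [269.1, 222.1])]
side plunger [(0.64, [310.9, 225.8, 328.9, 243.4], [319.7, 234.7]), (0.6, [261.1, 216.9, 274.4, 230.2], [269.1, 221.9])]
top [[362.25037252867764, 0.0, 253.9515784061804], [0.0, 362.2
[... 368 characters left out ...]
 [229.3, 211.2])]
top ball1 []
top jar [(0.8, [217.9, 134.0, 239.7, 153.9], [228.9, 142.7])]
top spool [(0.78, [277.2, 208.5, 291.4, 221.3], [284.9, 214.1]), (0.38, [145.1, 148.0, 194.4, 229.2], [171.1, 189.4])]
top plunger [(0.69, [349.1, 198.3, 355.7, 210.8], [351.4, 201.9])]
[[0.0004858629066619546, 0.9658154795265101, 0.2592300589133332, 0.06566104527072705], [0.9999994984798775, -0.000696280365586174, 0.0007198844646494389, 0.00022205825477594754], [0.0008757723596201204, 0.2592295791390843, -0.9658153334474164, -0.1419670012281053], [0.0, 0.0, 0.0, 1.0]] [[275.02972453745207, 0.0, 254.46722262511784], [0.0, 275.02972453745207, 193.28353210320583], [0.0, 0.0, 1.0]] -0.021321463804822936
```

Run:
```python
import cv2,numpy as np
a=cv2.imread('pics/top0.png')[110:260,125:445]; b=cv2.imread('pics/side0.png')[140:290,150:470]
cv2.imwrite('pics/c0.png',np.vstack([cv2.resize(a,None,fx=2,fy=2,interpolation=2),cv2.resize(b,None,fx=2,fy=2,interpolation=2)]))
```

```text
(no output)
```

View pics/c0.png

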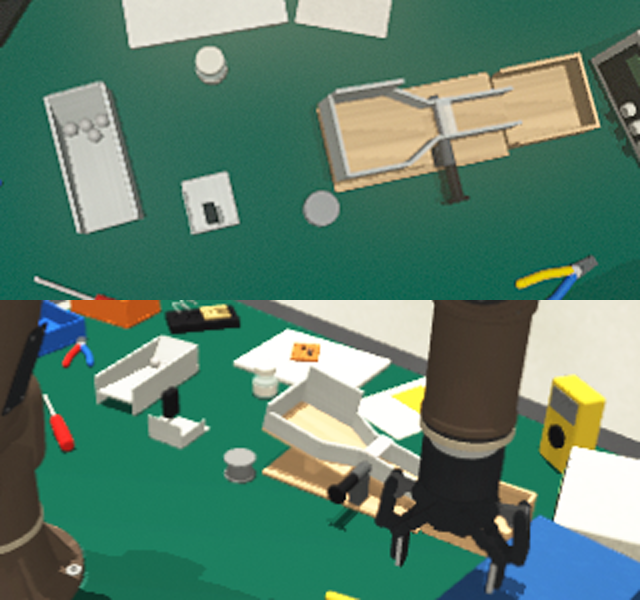

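```bash
cat > h.py <<'E'
from rig import *
import cv2,numpy as np,pickle
from scipy.spatial.transform import Rotation as R
from scipy.optimize import minimize,least_squares
def down(yaw,pitch=0):
    # tool x along heading yaw; pitch>0 tips heading (scoop lip) DOWN
    return (R.from_euler('z',yaw)*R.from_euler('y',pitch)*R.from_euler('x',np.pi)).as_rotvec()
def cam(n):
    s=observe(); c=camera(n)
    if n=='wrist':
        T=np.eye(4);T[:3,:3]=R.from_rotvec(s['tool_rot']).as_matrix();T[:3,3]=s['tcp_pos']
        c['camera_from_world']=np.linalg.inv(T@c['mount'])
    return c
def proj(c,P):
    P=np.atleast_2d(P);M=c['camera_from_world'];q=P@M[:3,:3].T+M[:3,3]
    u=np.c_[q[:,0],-q[:,1]]/(-q[:,2:]);u=u*(1+c['k1']*(u**2).sum(1,keepdims=True))
    return u@c['mtx'][:2,:2].T+c['mtx'][:2,2]
def ray(c,px):
    u=cv2.undistortPoints(np.array([[px]],float),c['mtx'],np.array([c['k1'],0,0,0,0.]))[0,0]
    M=c['camera_from_world'];d=M[:3,:3].T@np.array([u[0],-u[1],-1]);o=-M[:3,:3].T@M[:3,3]
    return o,d/np.linalg.norm(d)
def onz(c,px,z):
    o,d=ray(c,px);return o+d*(z-o[2])/d[2]
def tri(obs):
    A=np.zeros((3,3));b=np.zeros(3)
    for c,px in obs:
        o,d=ray(c,px);Q=np.eye(3)-np.outer(d,d);A+=Q;b+=Q@o
    p=np.linalg.solve(A,b);return p,[np.round(proj(c,p)[0]-px,1).tolist() for c,px in obs]
def save(c,f): cv2.imwrite(f,cv2.cvtColor(c['img'],cv2.COLOR_RGB2BGR))
E
python3 - <<'E'
from h import *
c=cam('top')
for n,p,z in [('scoop',(229,211),.03),('trough',(171,190),.03),('knob',(351,202),.06),('chute',(350,171),.05),('hop',(308,175),.07)]: print(n,onz(c,p,z).round(3))
views=[]
for i,(x,y,z) in enumerate([(.47,.04,.3),(.53,.14,.28),(.47,-.10,.3),(.47,-.23,.27)]):
    goto([x,y,z],down(0.1)); c=cam('wrist'); save(c,f'pics/w{i}.png'); c['det']={}
    for t in ['trough','scoop','ball1','chute','plunger_grip','plunger','jar','spool']:
        c['det'][t]=cut_out('wrist',t)
        print(i,t,[(round(d['conf'],2),np.round(d['bbox']).tolist(),np.round(np.argwhere(d['pixels']).mean(0)[::-1],1).tolist()) for d in c['det'][t][:5]])
    views.append(c)
pickle.dump(views,open('v.pkl','wb'));print(observe()['time'])
a=[cv2.imread(f'pics/w{i}.png') for i in range(4)]
v=np.vstack([np.hstack(a[:2]),np.hstack(a[2:])]); cv2.imwrite('pics/w.png',cv2.resize(v,(800,600),interpolation=3))
E
```

```text
scoop [0.445 0.12  0.03 ]
trough [0.515 0.299 0.03 ]
knob [ 0.46  -0.252  0.06 ]
chute [ 0.557 -0.257  0.05 ]
hop [ 0.545 -0.123  0.07 ]
0 trough [(0.67, [10.0, 20.0, 137.0, 195.0], [75.9, 105.9])]
0 scoop [(0.86, [176.0, 142.0, 229.0, 214.0], [202.3, 174.5])]
0 ball1 [(0.77, [48.0, 67.0, 62.0, 82.0], [55.6, 75.5]), (0.77, [74.0, 75.0, 88.0, 94.0], [80.9, 85.5]), (0.48, [62.0, 64.0, 80.0, 81.0], [71.3, 72.5])]
0 chute [(0.98, [325.0, 70.0, 512.0, 213.0], [418.1, 127.0])]
0 plunger_grip [(0.89, [438.0, 105.0, 470.0, 215.0], [457.2, 172.6])]
0 plunger [(0.83, [438.0, 107.0, 469.0, 216.0], [457.0, 174.4])]
0 jar [(0.82, [192.0, 2.0, 235.0, 42.0], [213.7, 18.1])]
0 spool [(0.82, [294.0, 174.0, 329.0, 215.0], [310.9, 192.5]), (0.22, [81.0, 64.0, 90.0, 76.0], [84.6, 69.5])]
1 trough [(0.97, [81.0, 79.0, 198.0, 244.0], [141.4, 157.0])]
1 scoop [(0.71, [240.0, 186.0, 291.0, 265.0], [263.6, 222.4])]
1 ball1 [(0.73, [129.0, 114.0, 146.0, 130.0], [137.3, 121.8]), (0.63, [113.0, 117.0, 126.0, 131.0], [120.5, 124.5]), (0.51, [139.0, 127.0, 152.0, 145.0], [146.4, 135.2]), (0.46, [148.0, 114.0, 159
[... 693 characters left out ...]
0.8])]
2 plunger_grip [(0.57, [350.0, 93.0, 375.0, 207.0], [363.0, 167.6])]
2 plunger [(0.81, [349.0, 93.0, 374.0, 207.0], [363.0, 165.9])]
2 jar [(0.8, [81.0, 2.0, 137.0, 30.0], [114.1, 12.8])]
2 spool [(0.66, [207.0, 166.0, 240.0, 204.0], [223.8, 184.8])]
3 trough []
3 scoop [(0.67, [0.0, 125.0, 54.0, 191.0], [23.6, 159.3])]
3 ball1 []
3 chute [(0.75, [79.0, 30.0, 470.0, 202.0], [269.8, 95.3])]
3 plunger_grip [(0.91, [264.0, 161.0, 287.0, 206.0], [273.0, 182.5])]
3 plunger [(0.9, [257.0, 158.0, 286.0, 204.0], [273.0, 182.2]), (0.28, [0.0, 1.0, 29.0, 14.0], [13.5, 6.3])]
3 jar [(0.56, [0.0, 1.0, 27.0, 17.0], [13.6, 6.4])]
3 spool [(0.79, [108.0, 165.0, 153.0, 202.0], [132.1, 181.9])]
7.2417
```

View pics/w.png

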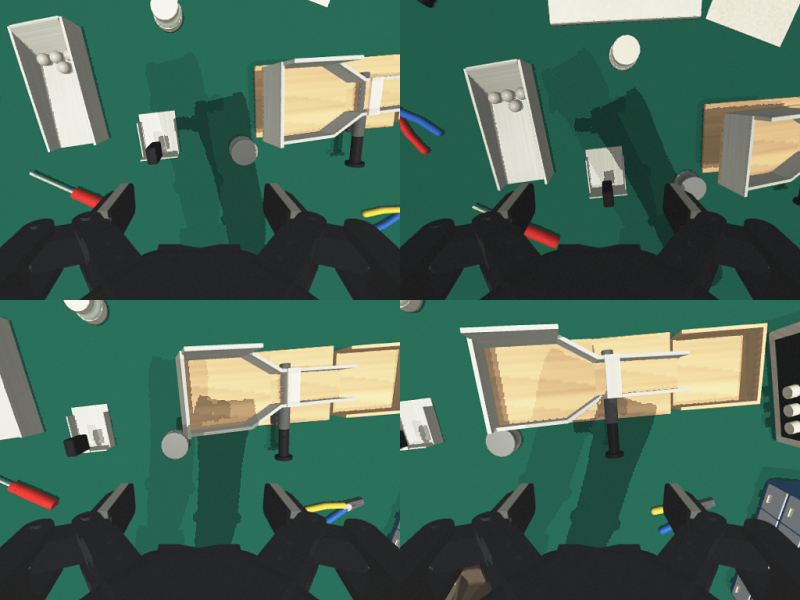

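Run:
```python
import cv2,numpy as np
a=[cv2.imread(f'pics/w{i}.png') for i in range(4)]
f=lambda im,y0,y1,x0,x1,k:cv2.resize(im[y0:y1,x0:x1],None,fx=k,fy=k,interpolation=cv2.INTER_CUBIC)
def pad(im,w):return cv2.copyMakeBorder(im,0,0,0,w-im.shape[1],0)
A=np.vstack([f(a[3],30,205,75,475,2),pad(f(a[2],50,175,222,512,2),800)])
cv2.imwrite('pics/A.png',A)
B=np.hstack([f(a[1],75,275,75,205,3),f(a[0],5,205,5,140,3)]); print(B.shape)
cv2.imwrite('pics/B.png',B)
```

```text
(600, 795, 3)
```

View pics/A.png

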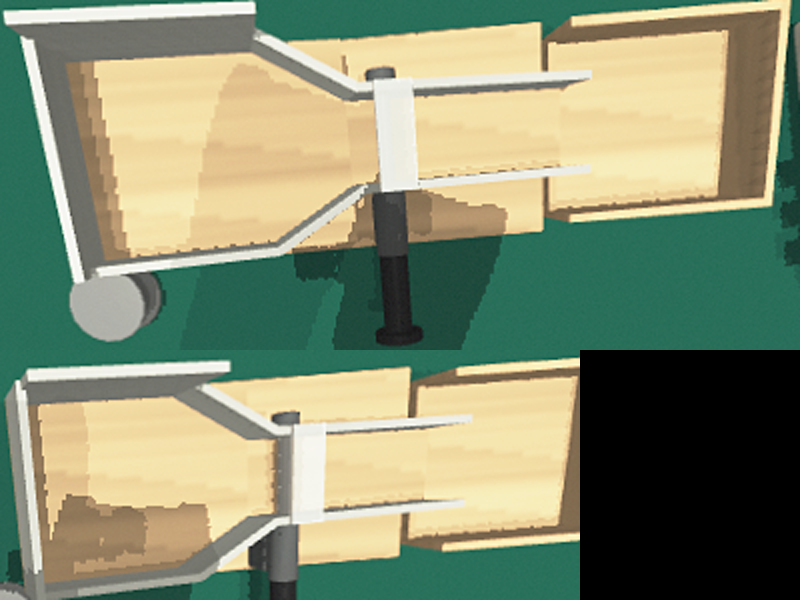

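View pics/B.png

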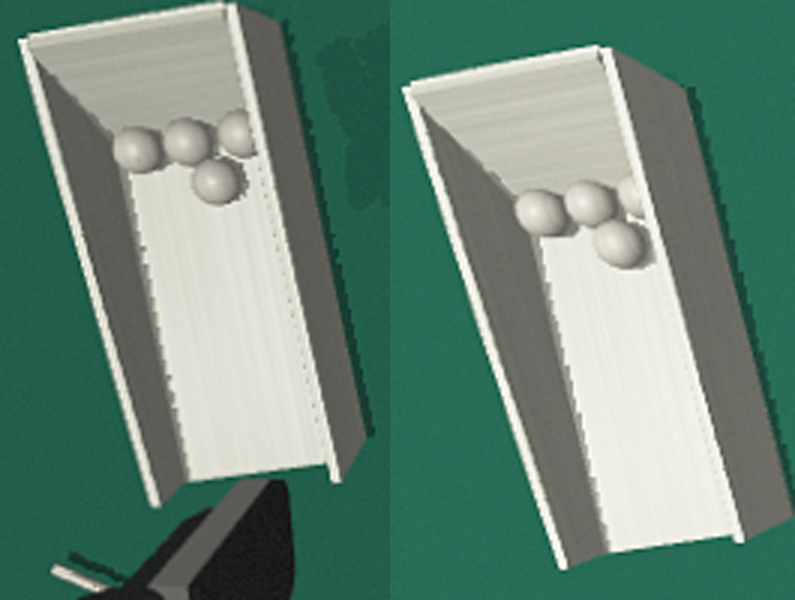

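```bash
cat > fit.py <<'E'
from h import *
V=pickle.load(open('v.pkl','rb'))
v3=lambda x,y:(V[3],np.array([x/2+75,y/2+30])); v2=lambda x,y:(V[2],np.array([x/2+222,(y-350)/2+50]))
v1=lambda x,y:(V[1],np.array([x/3+75,y/3+75])); v0=lambda x,y:(V[0],np.array([(x-390)/3+5,y/3+5]))
C={'bridge':((0,-3,86),[v3(397,135),v2(309,472)]),'barrel':((-70,-3,60),[v3(393,254),v2(284,580)]),'flange':((-123,-3,60),[v3(398,334)]),
'f70':((-57.5,70,98),[v3(280,247),v2(212,578)]),'f172':((-57.5,173,119),[v3(98,272),v2(40,597)]),
'b70':((57.5,70,138),[v3(255,8),v2(229,367)]),'b172':((57.5,175,159),[v3(5,17),v2(27,374)])}
T={'fl':((81,43.5,62),[v1(24,42),v0(407,90)]),'fr':((81,-43.5,62),[v1(233,6),v0(604,50)]),'nl':((-130,43.5,60),[v1(155,503),v0(564,566)]),'nr':((-130,-43.5,60),[v1(336,478),v0(740,540)])}
W=lambda p,P:np.r_[R.from_euler('z',p[3]).apply(np.array(P)/1000)+p[:3]]
def fit(D,p0):
    for k,(P,o) in D.items():
        if len(o)>1: print(k,tri(o)[0].round(4),tri(o)[1])
    f=lambda p:np.concatenate([(proj(c,W(p,P))[0]-px) for P,o in D.values() for c,px in o])
    r=least_squares(f,p0,loss='soft_l1');print('pose',r.x.round(4),'res',f(r.x).reshape(-1,2).round(1).tolist());return r.x
if __name__=='__main__':
    pc=fit(C,[.55,-.25,0,.1]);pt=fit(T,[.5,.3,0,.15])
    # scoop silhouette
    box=lambda x0,x1,y0,y1,z0,z1:np.array([[x,y,z] for x in(x0,x1) for y in(y0,y1) for z in(z0,z1)])
    parts=[box(-21,65,-37,37,0,1.6),box(-20,50,-37,-35,0,26),box(-20,50,35,37,0,26),box(-21,-19,-37,37,0,26),box(-15,15,-9,9,48,98)]
    obs=[(V[i],V[i]['det']['scoop'][0]['pixels']) for i in(0,1)]
    tc=cam('top');obs.append((tc,cut_out('top','scoop')[0]['pixels']))
    def cost(p,o=obs):
        s=0
        for c,m in o:
            im=np.zeros((384*4,512*4),np.uint8)
            for b in parts:
                h=cv2.convexHull(((proj(c,W(p,b))+.5)*4).astype(np.int32));cv2.fillConvexPoly(im,h,255)
            a=cv2.resize(im,(512,384),interpolation=cv2.INTER_AREA)/255
            s+=1-np.minimum(a,m).sum()/np.maximum(a,m).sum()
        return s/len(o)
    for o in (obs[:2],obs):
        r=minimize(cost,[.43,.125,0,.1],args=(o,),method='Nelder-Mead',options=dict(initial_simplex=np.array([.43,.125,0,.1])+np.vstack([np.zeros(4),np.diag([.015,.015,.01,.15])]),maxiter=300))
        print('scoop',r.x.round(4),r.fun)
    ps=r.x
    for n in ('jar','spool'):
        obs2=[(V[i],np.argwhere(V[i]['det'][n][0]['pixels']).mean(0)[::-1]) for i in ((0,1) if n=='jar' else (0,1,2,3))]
        print(n,tri(obs2))
    print('ball solo',tri([v1(218,181),v0(620,244)]),tri([v1(137,149),v0(541,212)]),tri([v1(186,141),v0(590,204)]))
    pickle.dump((pc,pt,ps),open('p.pkl','wb'))
    # overlay scoop
    ims=[]
    for c in V[:2]:
        k=4;x0,y0=((170,130) if c is V[0] else (230,175));im=cv2.resize(c['img'][y0:y0+95,x0:x0+75,::-1],None,fx=k,fy=k,interpolation=2).copy()
        for b in parts: cv2.polylines(im,[cv2.convexHull(((proj(c,W(ps,b))+.5-[x0,y0])*k).astype(np.int32))],True,(0,0,255),1)
        ims.append(im)
    cv2.imwrite('pics/ov.png',np.hstack(ims))
E
python3 fit.py
```

```text
bridge [ 0.5617 -0.2428  0.0842] [[0.1, -0.5], [-0.1, 0.4]]
barrel [ 0.4911 -0.2498  0.0626] [[-0.0, 0.2], [0.0, -0.2]]
f70 [ 0.4946 -0.185   0.114 ] [[-0.1, 0.9], [0.1, -0.8]]
f172 [ 0.4704 -0.083   0.1071] [[-0.0, 0.3], [0.0, -0.3]]
b70 [ 0.6053 -0.1695  0.135 ] [[-0.0, 0.2], [0.0, -0.1]]
b172 [ 0.5871 -0.0684  0.1568] [[-0.0, -0.1], [-0.0, 0.1]]
pose [ 0.559  -0.245  -0.0101  0.1549] res [[3.8, 2.6], [0.7, 2.8], [6.1, 0.2], [2.6, -0.5], [4.9, -1.1], [2.7, 0.8], [-5.7, -1.5], [-0.8, -4.0], [0.3, -4.1], [-1.3, 2.5], [-4.3, 1.3], [-0.3, -0.2], [-4.5, -0.7]]
fl [0.6104 0.3644 0.0606] [[-0.1, 0.2], [0.1, -0.2]]
fr [0.6319 0.2763 0.0643] [[-0.3, 0.4], [0.3, -0.4]]
nl [0.4039 0.3154 0.0557] [[-0.1, 0.1], [0.1, -0.1]]
nr [0.4256 0.2285 0.0546] [[-0.2, 0.2], [0.2, -0.2]]
pose [5.428e-01 3.009e-01 2.000e-04 2.438e-01] res [[0.5, -0.2], [0.4, -0.8], [-1.3, 0.6], [-0.2, 0.0], [1.0, 0.3], [0.5, -0.5], [-0.2, 1.0], [-0.8, -0.3]]
scoop [0.4258 0.1145 0.0021 0.2041] 0.07101318176355892
scoop [ 4.255e-01  1.148e-01 -2.000e-04  2.251e-01] 0.07671396090835399
jar (array([0.66425563, 0.11284519, 0.02514975]), [[0.7, -1.5], [-0.9, 1.4]])
spool (array([ 0.43372537, -0.05484238,  0.02159493]), [[0.5, -0.2], [-1.3, 3.1], [0.8, -0.7], [0.1, -2.3]])
ball solo (array([0.5580267 , 0.29575478, 0.02732633]), [[-0.2, 0.3], [0.2, -0.3]]) (array([0.56908371, 0.33459701, 0.0251521 ]), [[-0.1, 0.1], [0.1, -0.1]]) (array([0.57492726, 0.31266823, 0.02217644]), [[-0.1, 0.1], [0.1, -0.1]])
```

View pics/ov.png

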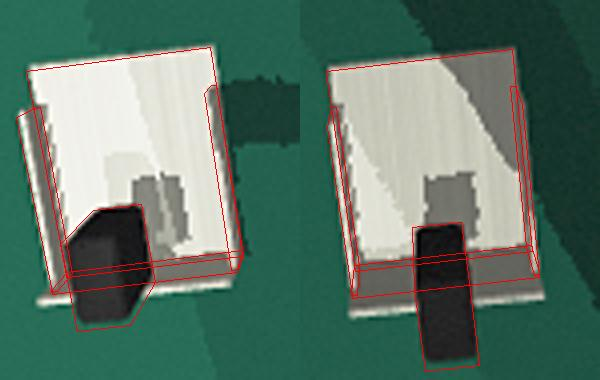

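```bash
python3 - <<'E'
s=open('fit.py').read()
s=s.replace("((-57.5,70,98)","((-57.5,62.7,97)").replace("((-57.5,173,119)","((-57.5,167,119)").replace("((57.5,70,138)","((57.5,54.4,136)").replace("((57.5,175,159)","((57.5,159.4,158)")
s=s.replace("    def cost(p,o=obs):\n        s=0\n","    def cost(p,o=obs):\n        s=0;parts[3]=box(-21,-19,-37,37,0,p[4]*1e4)\n")
s=s.replace("[.43,.125,0,.1]","[.43,.125,0,.1,.003]").replace("zeros(4)","zeros(5)").replace(".15])",".15,.001])").replace("maxiter=300","maxiter=600")
open('fit.py','w').write(s)
E
python3 fit.py | grep -E 'pose|scoop'
```

```text
pose [ 0.5596 -0.2357 -0.001   0.1855] res [[-3.8, 0.5], [-3.4, 1.3], [1.1, -0.2], [0.3, -0.7], [1.4, -0.6], [1.7, 1.6], [-4.2, -0.7], [-5.4, 0.1], [-1.0, -0.2], [2.3, -0.6], [2.2, -0.7], [-0.1, 0.3], [-0.0, 0.4]]
pose [5.428e-01 3.009e-01 2.000e-04 2.438e-01 1.000e-03] res [[0.5, -0.2], [0.4, -0.8], [-1.3, 0.6], [-0.2, 0.0], [1.0, 0.3], [0.5, -0.5], [-0.2, 1.0], [-0.8, -0.3]]Traceback (most recent call last):
  File "fit.py", line 21, in <module>
    tc=cam('top');obs.append((tc,cut_out('top','scoop')[0]['pixels']))
                                 ~~~~~~~~~~~~~~~~~~~~~~^^^
IndexError: list index out of range
```

```bash
sed -i 's/^    tc=cam.*$//; s/for o in (obs\[:2\],obs)/for o in (obs[:1],obs[1:],obs)/' fit.py; sed -i 's/least_squares(f,p0,/least_squares(f,p0[:4],/; s/fit(T,\[.5,.3,0,.15\])/fit(T,[.5,.3,0,.15])/' fit.py; sed -i 's/fit(C,\[.55,-.25,0,.1[^]]*\])/fit(C,[.55,-.25,0,.18])/' fit.py; python3 fit.py | grep -E 'pose|scoop'
```

```text
pose [ 0.5596 -0.2357 -0.001   0.1855] res [[-3.8, 0.5], [-3.4, 1.3], [1.1, -0.2], [0.3, -0.7], [1.4, -0.6], [1.7, 1.6], [-4.2, -0.7], [-5.4, 0.1], [-1.0, -0.2], [2.3, -0.6], [2.2, -0.7], [-0.1, 0.3], [-0.0, 0.4]]
pose [5.428e-01 3.009e-01 2.000e-04 2.438e-01] res [[0.5, -0.2], [0.4, -0.8], [-1.3, 0.6], [-0.2, 0.0], [1.0, 0.3], [0.5, -0.5], [-0.2, 1.0], [-0.8, -0.3]]
scoop [ 0.4246  0.116  -0.0054  0.2046  0.0041] 0.033669674112352
scoop [0.4275 0.1149 0.0048 0.2085 0.0042] 0.038876071679342705
scoop [0.4254 0.1146 0.0005 0.207  0.0038] 0.046226506303888804
```

View pics/ov.png

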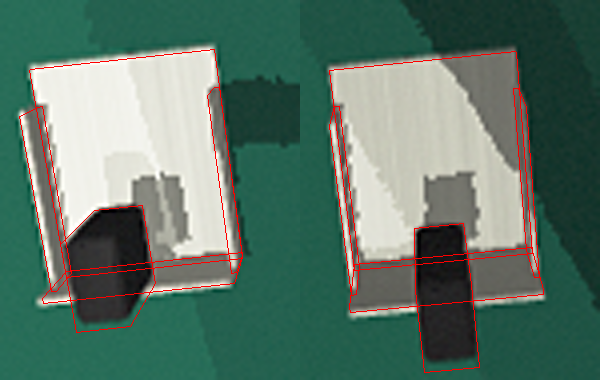

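```bash
cat >> h.py <<'E'
pc,pt,ps=[np.r_[p] for p in pickle.load(open('p.pkl','rb'))]
HZ=.056
def lip(pose,L,pdeg):
    """TCP pose for the scoop's lip (underside) at L (mm, in frame of pose), lip-down pitch in deg"""
    yaw=pose[3]; P=np.r_[pose[:2],0]+R.from_euler('z',yaw).apply(np.array(L)/1000)
    P=P+(R.from_euler('z',yaw)*R.from_euler('y',np.radians(pdeg))).apply([-.065,0,HZ])
    return P,down(yaw,np.radians(pdeg))
def go(pose,L,pdeg,v=.1,guard=None):
    P,o=lip(pose,L,pdeg); return servo_line(P,v,o,guard)
def st(m=''):
    s=observe();print(m,round(s['time'],1),s['tcp_pos'].round(4),s['ft_force'].round(1),round(s['grip_width'],4),round(float(np.max(s['grasp_force'])),1))
E
cat > s1.py <<'E'
from h import *
for L,p in [((-30,0,50),8),((39,0,12),8),((66,0,47),-15),((60,0,150),-20)]: print(solve_ik(*lip(pt,L,p)) is not None)
for L,p in [((-28,115,150),-15),((-22,115,135),30),((-22,115,140),42)]: print(solve_ik(*lip(pc,L,p)) is not None)
g=np.r_[ps[:2],HZ]
goto(g+[0,0,.08],down(ps[3])); servo_line(g,.1,guard=8); st('at grip')
gripper_to(0,100); st('gripped')
servo_line(g+[0,0,.1],.2); st('up')
goto(*lip(pt,(-30,0,90),8)); st()
hit=go(pt,(-30,0,27),8,.1); hit=go(pt,(-30,0,15),8,.03,guard=3); st(f'floor {hit}, want tcp at floor {lip(pt,(-30,0,19.4),8)[0]}')
E
python3 s1.py
```

```text
True
True
True
True
True
True
True
at grip 9.8 [0.4257 0.1148 0.0564] [0.  0.4 1. ] 0.0855 0.0
gripped 10.4 [0.4255 0.1147 0.0563] [-0.7 -0.5  5.5] 0.0175 97.8
up 11.1 [0.4249 0.114  0.1552] [ 0.2 -0.6 -2.3] 0.0171 97.4
 11.8 [0.4579 0.28   0.1526] [-0.2 -0.7 -2. ] 0.0168 97.5
floor True, want tcp at floor [0.45874584 0.27995641 0.08390126] 12.9 [0.4593 0.2804 0.0837] [ 0.3 -0.8  5.2] 0.0171 98.3
```

```bash
cat > s2.py <<'E'
from h import *
z=lambda x:12+(40-x)*.1059
h=go(pt,(15,0,z(15)+.2),8,.06,guard=20); st(f'a {h}')
h=go(pt,(38,0,z(38)+.3),8,.05,guard=20); st(f'b {h}')
for f in (.15,.35,.6,.8,1):
    h=go(pt,(38+27*f,0,12.8+35*f),8-25*f,.06,guard=25); st(f'{f} {h}')
    if h: break
if not h:
    go(pt,(62,0,75),-20,.08); go(pt,(50,0,140),-20,.2); sleep(.3); st('up')
for n in('wrist','top','side'):
    c=cam(n); save(c,f'pics/{n}2.png')
    print(n,[(round(d['conf'],2),d['bbox']) for d in cut_out(n,'ball1')])
E
python3 s2.py
python3 - <<'E'
import cv2,numpy as np
a=[cv2.imread(f'pics/{n}2.png') for n in('wrist','top','side')]
x=cv2.resize(a[0][100:340,120:390],(540,480)); y=cv2.resize(a[1][130:250,130:260],(260,240));z=cv2.resize(a[2][130:250,170:300],(260,240))
cv2.imwrite('pics/m2.png',np.hstack([x,np.vstack([y,z])]))
E
```

```text
a False 13.8 [0.5029 0.2909 0.0792] [-0.2  1.8 -0.8] 0.0167 97.9
b False 14.4 [0.5247 0.2963 0.077 ] [-4.5 -1.9  5.4] 0.0169 98.8
0.15 False 14.7 [0.5246 0.2961 0.0784] [ 0.1  0.1 -4.1] 0.0169 97.9
0.35 False 14.9 [0.525  0.296  0.0799] [ 0.7 -1.  -3.5] 0.0173 98.0
0.6 False 15.2 [0.5261 0.2962 0.0812] [ 0.4 -0.3 -3.3] 0.0167 98.1
0.8 False 15.4 [0.5282 0.2967 0.0819] [-0.2  0.5 -3.8] 0.0168 98.3
1 False 15.7 [0.5306 0.2976 0.0824] [-0.3 -0.6 -4.2] 0.0164 98.3
up 16.9 [0.5131 0.2932 0.1691] [ 0.2  0.2 -3.4] 0.017 98.2
wrist [(0.85, [213.3, 199.1, 239.2, 229.6]), (0.79, [252.2, 204.8, 282.2, 222.1]), (0.57, [205.4, 228.3, 226.4, 247.4]), (0.47, [286.3, 226.4, 299.6, 244.9])]
top []
side []
```

View pics/m2.png

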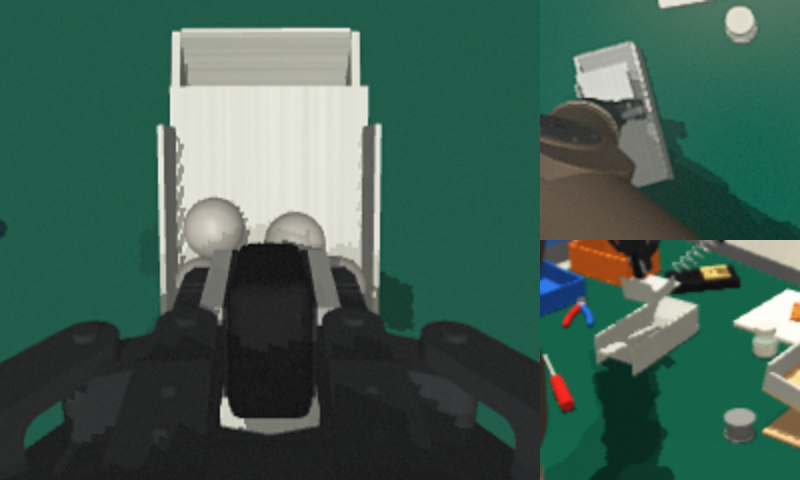

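```bash
cat > s3.py <<'E'
from h import *
go(pt,(50,0,180),-20,.2)
go(pc,(-45,115,185),-20,.22); st('over')
go(pc,(-15,115,145),-12,.12)
go(pc,(-15,115,127),0,.1); st('level')
for p in (8,16,26,38): go(pc,(-15,115,127),p,.06)
sleep(.4); st('tipped')
go(pc,(-15,115,130),48,.1); sleep(.3)
go(pc,(-30,115,175),20,.2); st('back')
go(pc,(-110,130,190),0,.25)
for n in('wrist','top','side'):
    c=cam(n); save(c,f'pics/{n}3.png')
    print(n,[(round(d['conf'],2),d['bbox']) for d in cut_out(n,'ball1')])
st()
E
python3 s3.py
python3 - <<'E'
import cv2,numpy as np
a=[cv2.imread(f'pics/{n}3.png') for n in('wrist','top','side')]
x=cv2.resize(a[0],(512,384)); y=cv2.resize(a[1][120:220,270:430],(288,180),interpolation=2);z=cv2.resize(a[2][150:280,250:420],(288,204),interpolation=2)
cv2.imwrite('pics/m3.png',np.hstack([x,np.vstack([y,z])]))
E
```

```text
over 19.8 [ 0.4153 -0.1451  0.2154] [ 0.1  0.4 -3.3] 0.017 98.2
level 20.7 [ 0.4601 -0.137   0.1832] [-0.3  0.8 -3.9] 0.0167 98.1
tipped 22.6 [ 0.507  -0.1288  0.2117] [-0.3  0.  -1.8] 0.017 98.5
back 23.9 [ 0.4672 -0.1363  0.251 ] [ 0.4  0.2 -2.4] 0.0173 98.4
wrist [(0.86, [344.5, 17.8, 367.5, 39.4]), (0.56, [354.8, 0.0, 374.4, 21.0])]
top [(0.57, [333.2, 171.3, 343.3, 179.6]), (0.45, [331.4, 162.3, 334.9, 169.5]), (0.44, [326.0, 162.7, 330.5, 165.2])]
side [(0.33, [256.9, 163.8, 291.1, 201.2])]
 24.8 [ 0.3646 -0.1397  0.2455] [-0.9 -0.1 -1.4] 0.0167 98.4
```

View pics/m3.png

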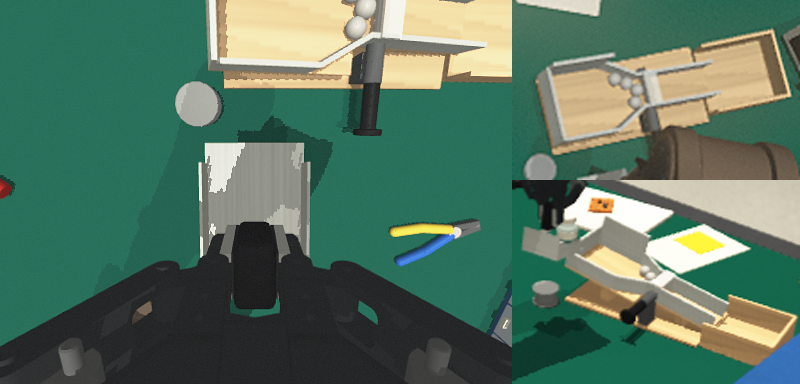

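```bash
cat > s4.py <<'E'
from h import *
g=np.r_[ps[:2],HZ]
servo_line(g+[0,0,.1],.25,down(ps[3])); servo_line(g+[0,0,.012],.15); h=servo_line(g-[0,0,.004],.03,guard=3); st(f'down {h}')
gripper_to(.06); st('rel'); servo_line(g+[0,0,.12],.2)
K=lambda x,z=.060:np.r_[pc[:2],0]+R.from_euler('z',pc[3]).apply([x/1000,-.003,z-.019])
goto(K(-106,.15),down(pc[3])); st('over knob'); c=cam('wrist'); save(c,'pics/w4.png')
print([(round(d['conf'],2),d['bbox']) for d in cut_out('wrist','plunger_grip')], proj(c,[K(-70,.079),K(-120,.079),K(-127,.079)]).round(1).tolist())
cv2.imwrite('pics/m4.png',cv2.resize(c['img'][60:300,140:380,::-1],(600,600)))
t=cam('top');save(t,'pics/top4.png')
E
python3 s4.py
python3 - <<'E'
import cv2,numpy as np
a=cv2.imread('pics/m4.png')[:,:540];b=cv2.imread('pics/top4.png')
y=cv2.resize(b[150:260,180:310],(260,220),interpolation=2)
cv2.imwrite('pics/m4.png',np.hstack([a,np.vstack([y,np.zeros((380,260,3),np.uint8)])]))
E
```

```text
down True 27.0 [0.426  0.1147 0.0658] [-2.  -0.2  7.6] 0.017 100.0
rel 27.5 [0.4252 0.1143 0.0649] [-0.3  0.5 -0.4] 0.0596 0.0
over knob 29.6 [ 0.4566 -0.2565  0.1309] [-0.2  0.9  0.2] 0.0603 0.0
[(0.8, [236.6, 162.6, 274.2, 237.9]), (0.18, [363.9, 319.3, 432.4, 352.8])] [[256.6, 160.3], [256.3, 220.8], [256.3, 228.7]]
```

View pics/m4.png

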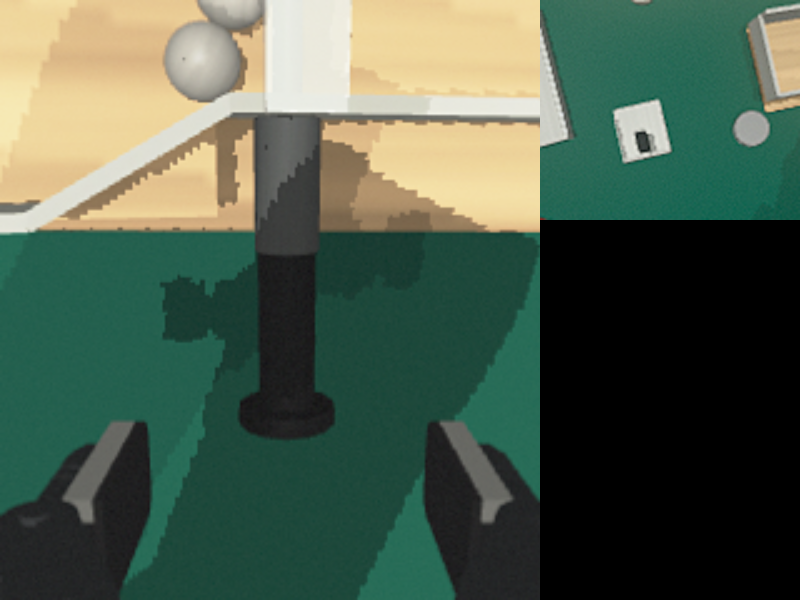

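```bash
cat > s5.py <<'E'
from h import *
K=lambda x,z=.060:np.r_[pc[:2],0]+R.from_euler('z',pc[3]).apply([x/1000,-.002,z-.019])
print(solve_ik(K(-166),down(pc[3])) is not None)
servo_line(K(-107,.09),.15,down(pc[3])); h=servo_line(K(-107),.06,guard=8); st(f'knob {h}')
gripper_to(0,100); st('grip')
servo_line(K(-107-56),.06); st('56'); h=servo_line(K(-107-60),.02,guard=12); st(f'stop {h}')
sleep(2.5); st()
for n in('wrist','top','side'):
    c=cam(n); save(c,f'pics/{n}5.png')
    print(n,[(round(d['conf'],2),d['bbox']) for d in cut_out(n,'ball1')], [(round(d['conf'],2),d['bbox']) for d in cut_out(n,'scoop')][:1])
E
python3 s5.py
python3 - <<'E'
import cv2,numpy as np
a=[cv2.imread(f'pics/{n}5.png') for n in('wrist','top','side')]
x=cv2.resize(a[0],(480,360)); y=cv2.resize(a[1][120:240,180:430],(480,230),interpolation=2);z=cv2.resize(a[2][140:300,210:420],(320,244),interpolation=2);w=cv2.resize(a[2][160:230,190:270],(320,280),interpolation=2)
L=np.vstack([x,y]);Rr=np.vstack([z,w,np.zeros((66,320,3),np.uint8)])
cv2.imwrite('pics/m5.png',np.hstack([L,Rr]))
E
```

```text
True
knob False 31.0 [ 0.4548 -0.2573  0.0408] [-0.3  0.2  0.8] 0.0604 0.0
grip 31.5 [ 0.4549 -0.2567  0.0415] [-1.6  3.   7. ] 0.0147 97.4
56 32.5 [ 0.4025 -0.2666  0.0416] [ 7.9  5.7 -0.4] 0.0156 97.5
stop False 32.9 [ 0.3987 -0.2673  0.0416] [ 7.7  6.  -1.9] 0.0147 97.6
 35.4 [ 0.3988 -0.2673  0.0416] [ 8.   4.9 -0.1] 0.0153 97.6
wrist [] []
top [(0.61, [398.8, 157.6, 409.9, 159.2]), (0.49, [397.3, 162.0, 398.7, 160.4]), (0.47, [405.5, 157.4, 413.7, 165.0])] [(0.79, [215.4, 199.7, 242.3, 231.5])]
side [] [(0.81, [221.9, 183.5, 252.7, 215.3])]
```

View pics/m5.png

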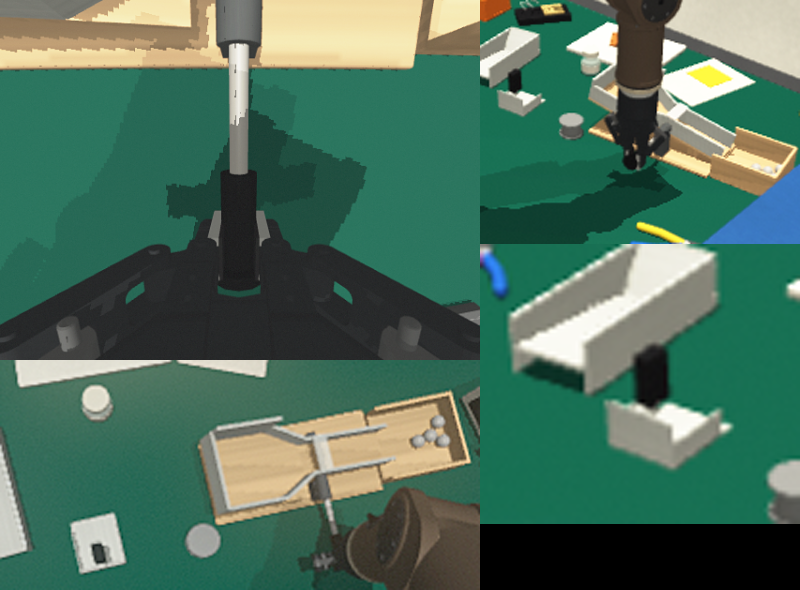

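```bash
cat > s6.py <<'E'
from h import *
K=lambda x,z=.060:np.r_[pc[:2],0]+R.from_euler('z',pc[3]).apply([x/1000,-.002,z-.019])
for d in range(61,68):
    h=servo_line(K(-107-d),.02,guard=10); sleep(.15); st(f'{d} {h}')
    if h or observe()['ft_force'][0]>15: break
sleep(.5); st()
E
python3 s6.py
```

```text
61 False 36.2 [ 0.3979 -0.2675  0.0416] [ 7.6  6.1 -0.7] 0.0152 97.6
62 False 36.6 [ 0.3978 -0.2675  0.0417] [10.8  7.2 -2.8] 0.0149 97.6
63 False 37.0 [ 0.3978 -0.2675  0.0418] [13.6  6.6 -6. ] 0.0152 97.7
64 False 37.5 [ 0.3978 -0.2675  0.0418] [16.7  7.3 -8.9] 0.0151 97.7
 38.0 [ 0.3978 -0.2675  0.0418] [16.7  8.3 -8.9] 0.0151 97.7
```

The tool now stands still at x = 0.3978 while the pull force rises from 8 to 17 N, so the plunger is against its stop.

```bash
python3 -c "
from rig import *
print(finish_job())"
```

```text
the job is handed in; nothing more can be done
None
```

I handed the job in at about 38 s: all four balls were tipped into the hopper with the gate shut and ran down into the catch tray, the scoop is standing upright on the bench after dropping about 9 mm when I released it, and the arm is holding the plunger against its stop.

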